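Sort solid from hollow brass lantern stems by heft

TASK

The four brass lantern stems on the sorting board look alike, but some are solid castings and some are hollow. Feel the weight of each by raising it just clear of the board (never more than 5 cm), then slide it off the board's edge so that every solid stem ends lying in the trough with the arched end handles and every hollow one lying in the plain trough without handles. Leave the candlestick, the teapot and the mallet where they stand.

Things in the scene. Friction and masses are not known exactly. Their poses are not given: they have to be found in the camera images.
- board: Fixed pale wooden sorting board, 90 mm (its x) by 620 mm (its y) and 40 mm high, flat top without rims. Origin: centre of its underside, on the table. The stems lie on it in five lanes spaced 112 mm along its y (one lane is taken by the candlestick). A trough stands along each of its two long sides.
- handled_trough: Fixed open wooden trough for SOLID stems, 80 (its x) x 620 (its y) x 32 mm high, walls and floor 5 mm; known by the arched dark handle at each end (80 mm high, 307 mm from its centre). Lies parallel to the board, centre line 87.5 mm from the board's, on its -x or +x side; its rim is 8 mm below the board's top and 2.5 mm from its edge. Origin: centre of its underside, on the table.
- plain_trough: Fixed open wooden trough for the HOLLOW stems, of the same size and colour as the handled one but without handles, along the board's other long side. Origin: centre of its underside, on the table.
- stem_1: Loose brass stem: square bar 34 x 34 x 72 mm with a closed round boss 24 mm across, 10 mm long, on each end (92 mm over all). Origin: its centre; y along its length. Starts flat on the board, within 13 degrees of the board's y. Solid ones weigh 0.64 to 0.90 kg, hollow ones 0.23 to 0.33 kg; there are some of each, only weight tells which; names and places do not.
- stem_2: A second stem that looks the same as stem_1 (same size, origin and axes); solid or hollow.
- stem_3: A third stem that looks the same as stem_1 (same size, origin and axes); solid or hollow.
- stem_4: A fourth stem that looks the same as stem_1 (same size, origin and axes); solid or hollow.
- candlestick: Bystander: loose brass candlestick, 120 mm tall, foot 48 mm across, standing in one of the lanes on the board (its top is 160 mm above the table). Origin: centre of its underside. It must not be moved.
- teapot: Bystander: loose metal teapot, 134 mm tall, body 104 mm across, 190 mm from spout to handle, on the table off the board's -y end. Origin: centre of its underside. It must not be moved.
- mallet: Bystander: loose wooden mallet lying on the table off the board's +y end; head 54 mm across and 100 mm long (its y), handle reaching 195 mm from the origin along its x. Origin: under the head's centre. It must not be moved.

How it is judged:
By the outcome, as a careful person would: the job done as asked, in the order asked, and still so for the second after the job is handed in, with the robot touching nothing.
It also fails if it takes over 72 s, if anything falls off the work surface, if the arm or the gripper's body presses on something with over 40 N, if the wrist force passes 120 N, or if a joint passes its speed limit or range.

ROBOT

A 7-joint arm with a two-finger parallel gripper is mounted at the origin on the work surface. World frame = base frame: x ahead of the robot, y to its left, z up, the work surface at z = 0. Lengths are in m, angles in degrees, forces in N, time in s.
With the tool pointing down it reaches from about 0.35 to 0.9 m from the base axis. Payload 8.1 kg.
Tool frame: the origin (TCP) lies midway between the tips of the shut fingers; the grasp point (between the pads) lies 19 mm behind it; z points along the fingers, y is the line along which they close (so a half turn about z gives the same grasp; the last joint's range is limited). The gripper opens to 92 mm and grips with 3 to 60 N. Pads are 19 mm wide; open, the fingers measure 130 mm over their backs; the gripper's body (75 mm by 190 mm) begins 47 mm behind the grasp point.
Start: joints at [63.793, 24.895, 1.432, 90.138, -0.665, 64.973, -4.303], TCP at [0.217, -0.586, 0.227] pointing down, gripper open.
Joint ranges: [-149.89, 149.89], [-25.12, 119.58], [-72.63, 75.52], [4.76, 147.25], [-75.54, 255.54], [6.69, 114.76], [-157.13, 157.13]. Speed limits (degrees/s): [127.2, 127.2, 172.46, 172.46, 180, 180, 180].

INTERFACE

Orientations are given as a 3x3 rotation matrix whose columns are the frame's x, y, z axes.
In Python, from plant import manip gives the robot as it stands.
- The arm moves only by the shell command python3 inch.py 'ROWS'. ROWS is rows parted by semicolons, their numbers by spaces, 1 to 20 of them, each of 5 numbers: dx, dy, dz in m, then a turn about the tool's z in degrees, then the finger opening in m; each row is the pose to reach, as a shift and turn from the pose commanded when the command began, along the tool's axes at that moment; what a row does not reach only later rows make up. A row lasts 1/12 s, in which the tool goes at most 0.0417 m and 7.16 degrees, less where a joint would pass 70% of its speed; a pose out of reach is approached as far as the arm can. The fingers move at their own pace and stop on an object; the grip force is fixed at half the most. Time passes only in rows, so rows that do not move let the fingers close. It prints the time, the measured TCP pose, the force, the opening and the grip force at its end.
- manip.read_state(): the state, without advancing time (a new reading comes with each control period).
- manip.camera(name): name is "side" or "top"; returns the picture (420x560x3 uint8, blue, green, red); there is no depth.
- manip.camera_params(name): a dict with "K" (3x3 intrinsics, pixels), "world_from_camera" (4x4, takes a point from camera to world coordinates). Camera axes: x right, y down, z forward; pixel columns grow to the right and rows downward; lengths in m; the calibration is good to about 2 mm. A picture is of the moment at which its call begins. camera_params takes no time and is no camera call.
- manip.hand_in(): hands the job in; it is judged then, once.
The state is a dict: "time_s": time; "q": joint angles; "joint_velocities": joint speeds; "tau": joint torques, N m; "tcp_pos": TCP position; "ee_rot": TCP orientation; "wrist_force": force on the tool from outside, world axes, zero at the start; "moment": the same for the moment, N m; "gripper_width": finger opening in m; "grasp_force": force on a finger pad.
Only numpy, scipy, OpenCV 4.12 (cv2) and the standard library are available. Lean on these libraries where they do the work, as an engineer would, in place of code of your own. Each camera call takes 0.05 s, during which the arm holds its last target. There are 200 camera calls.

## Working session

There is one attempt and no reset: what is moved stays moved. The work goes in short steps, Python scripts to look and compute and a shell command to move; the robot and the scene stay as the last step left them, time stands still between calls to the robot, and variables do not carry over. Pictures are saved under pics/ and viewed, at most 10 in all, crops included, and the job is handed in when it is done.

```bash
ls; mkdir -p pics
python3 - <<'E'
from plant import manip
import cv2
s=manip.read_state();print(s['time_s'],s['tcp_pos'],s['ee_rot'],s['gripper_width'])
for n in("top","side"):
    cv2.imwrite(f'pics/{n}0.png',manip.camera(n));p=manip.camera_params(n);print(n,p)
E
```

```text
inch.py
pics
plant.py
0.0 [ 0.21689159 -0.58561706  0.22592526] [[ 9.37737196e-01  3.47344870e-01 -7.02249023e-04]
 [ 3.47345541e-01 -9.37736129e-01  1.42424602e-03]
 [-1.63819731e-04 -1.57949154e-03 -9.99998739e-01]] 0.09198280343523169
top {'K': array([[510.58439432,   0.        , 279.61137699],
       [  0.        , 510.58439432, 212.9441476 ],
       [  0.        ,   0.        ,   1.        ]]), 'world_from_camera': array([[ 0.00662293, -0.9818842 ,  0.18936619,  0.22958214],
       [-0.99997356, -0.00707152, -0.00169335, -0.00273888],
       [ 0.00300178, -0.18934997, -0.98190508,  1.55744265],
       [ 0.        ,  0.        ,  0.        ,  1.        ]])}
side {'K': array([[387.41309108,   0.        , 280.07609638],
       [  0.        , 387.41309108, 210.31166383],
       [  0.        ,   0.        ,   1.        ]]), 'world_from_camera': array([[-0.75558612, -0.45686248,  0.46943187,  0.00668682],
       [-0.65498552,  0.53693209, -0.53169343,  0.56680184],
       [-0.00914226, -0.70921125, -0.70493675,  0.83004491],
       [ 0.        ,  0.        ,  0.        ,  1.        ]])}
```

View pics/top0.png

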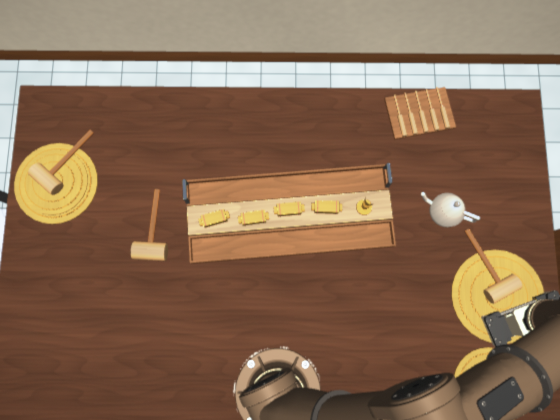

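View pics/side0.png

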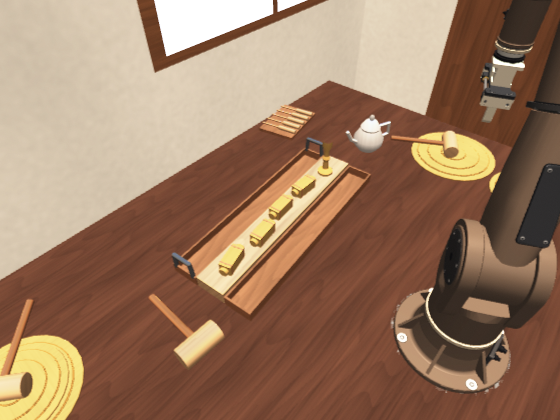

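The top view shows stems at about (215,217), (254,217), (289,208) and (326,206), and the candlestick at (365,207). The handled trough (dark handles at (185,190) and (389,174)) is on the far side, and the plain trough is on the near side.

```bash
cat > h.py <<'E'
from plant import manip
import cv2, numpy as np
def ray(n,uv,z):
    p=manip.camera_params(n);T=p['world_from_camera']
    d=T[:3,:3]@np.linalg.inv(p['K'])@[uv[0],uv[1],1.];o=T[:3,3]
    return o+d*(z-o[2])/d[2]
def brass(im):
    h=cv2.cvtColor(im,cv2.COLOR_BGR2HSV)
    return cv2.inRange(h,(18,150,90),(32,255,255))
def stems(im,box,z=0.074):
    m=brass(im);k=np.zeros_like(m);x0,y0,x1,y1=box;k[y0:y1,x0:x1]=m[y0:y1,x0:x1]
    k=cv2.morphologyEx(k,cv2.MORPH_CLOSE,np.ones((3,3)))
    out=[]
    for c in cv2.findContours(k,cv2.RETR_EXTERNAL,cv2.CHAIN_APPROX_NONE)[0]:
        if cv2.contourArea(c)<60: continue
        P=np.array([ray('top',q[0],z)[:2] for q in c],np.float32)
        (cx,cy),(w,h),a=cv2.minAreaRect(P)
        if w<h: w,h,a=h,w,a+90
        yaw=(a+90)%180-90   # world angle of long axis from x
        out.append((cx,cy,w,h,yaw%180,cv2.contourArea(c)))
    return sorted(out,key=lambda t:-t[1])
E
python3 - <<'E'
from h import *
im=cv2.imread('pics/top0.png')
for s in stems(im,(186,160,396,265)): print(np.round(s,3))
h=cv2.cvtColor(im,cv2.COLOR_BGR2HSV)
for p in [(240,226),(270,200),(345,215)]: print(h[p[1],p[0]])
cv2.imwrite('pics/c.png',cv2.resize(np.hstack([im[155:270,180:400]]),None,fx=3.6,fy=3.6,interpolation=cv2.INTER_CUBIC))
E
```

```text
[ 5.3500e-01 -2.5400e-01  3.9000e-02  3.6000e-02  9.0412e+01  1.1450e+02]
[ 18  87 220]
[ 20  86 231]
[ 20  80 234]
```

View pics/c.png

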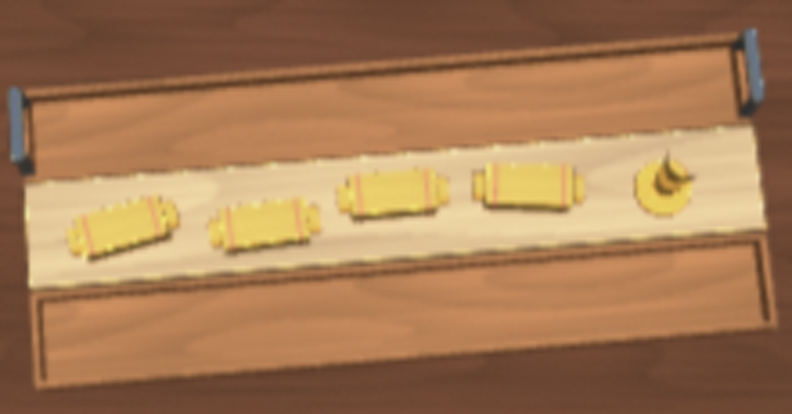

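The crop shows four clear stems, the leftmost one tilted. Board corners in the full image are about (187,206), (389,190), (393,219) and (188,235).

```bash
sed -i 's/(18,150,90),(32,255,255)/(19,118,90),(34,255,255)/' h.py
python3 - <<'E'
from h import *
im=cv2.imread('pics/top0.png')
for s in stems(im,(186,185,396,240)): print(np.round(s,3))
C=np.array([ray('top',q,.04) for q in[(186.9,206.1),(388.9,190.3),(392.8,219.2),(188.3,235.3)]]);print(C.round(3),C.mean(0).round(3))
for a,b in((0,1),(3,2),(1,2),(0,3)):
    d=C[b]-C[a];print(np.linalg.norm(d).round(3),np.degrees(np.arctan2(d[1],d[0])).round(2))
E
```

```text
[5.00000e-01 1.89000e-01 9.10000e-02 3.70000e-02 1.06759e+02 3.07000e+02]
[5.0200e-01 7.3000e-02 9.0000e-02 3.7000e-02 9.8709e+01 3.0150e+02]
[ 5.2900e-01 -3.2000e-02  9.0000e-02  3.7000e-02  9.5696e+01  3.0150e+02]
[ 5.3500e-01 -1.4300e-01  8.9000e-02  3.6000e-02  9.0417e+01  2.9750e+02]
[ 5.37000e-01 -2.56000e-01  4.60000e-02  4.20000e-02  1.78735e+02
  1.65500e+02]
[[ 0.541  0.276  0.04 ]
 [ 0.595 -0.339  0.04 ]
 [ 0.505 -0.347  0.04 ]
 [ 0.452  0.268  0.04 ]] [ 0.523 -0.036  0.04 ]
0.617 -85.0
0.618 -85.03
0.09 -174.43
0.09 -174.97
```

```bash
cat >> h.py <<'E'
def delta(p,yaw=None):
    "tool-frame shift and turn taking the tool to world p with closing axis at yaw deg"
    s=manip.read_state();R=np.array(s['ee_rot']);d=R.T@(np.array(p)-s['tcp_pos'])
    cur=np.degrees(np.arctan2(R[1,1],R[0,1]));t=0 if yaw is None else ((cur-yaw)+90)%180-90
    print('t',round(s['time_s'],2),'d',d.round(4),'turn',round(t,1),'curyaw',round(cur,1),'F',np.round(s['wrist_force'],2),'w',round(s['gripper_width'],4))
E
python3 -c "
from h import *
delta((.535,-.143,.226),0.4)"
```

```text
t 0.1 d [ 4.521e-01 -3.046e-01  4.000e-04] turn -70.1 curyaw -69.7 F [-0.02  0.54 -0.07] w 0.0919
```

```bash
R="0.452 -0.305 0 -70 0.092"; python3 inch.py '0.452 -0.305 0 -70 0.092;0.452 -0.305 0 -70 0.092;0.452 -0.305 0 -70 0.092;0.452 -0.305 0 -70 0.092;0.452 -0.305 0 -70 0.092;0.452 -0.305 0 -70 0.092;0.452 -0.305 0 -70 0.092;0.452 -0.305 0 -70 0.092;0.452 -0.305 0 -70 0.092;0.452 -0.305 0 -70 0.092;0.452 -0.305 0 -70 0.092;0.452 -0.305 0 -70 0.092;0.452 -0.305 0 -70 0.092;0.452 -0.305 0 -70 0.092;0.452 -0.305 0 -70 0.092;0.452 -0.305 0 -70 0.092;0.452 -0.305 0 -70 0.092'; python3 -c "
from h import *
delta((.535,-.143,.048),0.4)"
```

```text
time_s: 1.52
tcp_pos: [0.5341, -0.1447, 0.2264]
ee_rot: [[-0.004, 1.0, -0.001], [1.0, 0.004, -0.001], [-0.001, -0.001, -1.0]]
wrist_force: [0.8, -1.1, -0.3]
gripper_width: 0.0916
grasp_force: 0.0
t 1.52 d [0.0018 0.0011 0.1784] turn -0.2 curyaw 0.2 F [ 0.75 -1.05 -0.32] w 0.0916
```

```bash
python3 inch.py '0.002 0.001 0.1 0 0.092;0.002 0.001 0.1 0 0.092;0.002 0.001 0.1 0 0.092;0.002 0.001 0.14 0 0.092;0.002 0.001 0.179 0 0.092;0.002 0.001 0.179 0 0.092;0.002 0.001 0.179 0 0.092'; python3 -c "
from h import *
delta((.535,-.143,.047),0.4)
cv2.imwrite('pics/g1.png',manip.camera('side')[140:280,170:400].repeat(3,0).repeat(3,1))"
```

```text
time_s: 2.1
tcp_pos: [0.5343, -0.1423, 0.047]
ee_rot: [[-0.004, 1.0, -0.004], [1.0, 0.004, 0.0], [0.0, -0.004, -1.0]]
wrist_force: [0.3, -0.3, 0.5]
gripper_width: 0.0918
grasp_force: 0.0
t 2.1 d [-0.0007  0.0007  0.    ] turn -0.2 curyaw 0.2 F [ 0.27 -0.25  0.48] w 0.0918
```

View pics/g1.png

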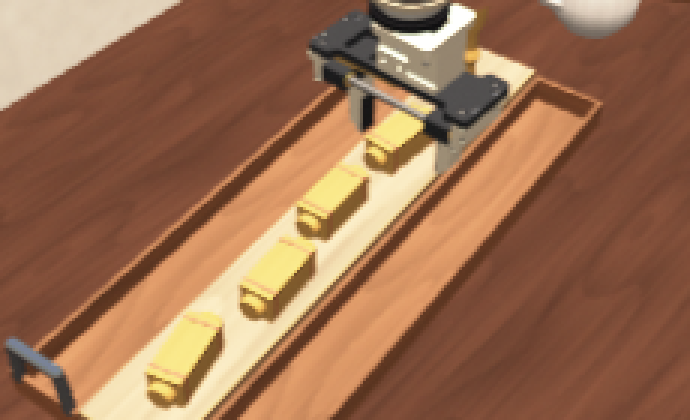

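The fingers straddle the stem nearest the candlestick, at about (395,140) in the crop. Close and lift.

```bash
python3 inch.py '0 0 0 0 0.02;0 0 0 0 0.02;0 0 0 0 0.02;0 0 0 0 0.02;0 0 0 0 0.02;0 0 0 0 0.02;0 0 0 0 0.02;0 0 0 0 0.02'; python3 inch.py '0 0 -0.01 0 0.02;0 0 -0.02 0 0.02;0 0 -0.02 0 0.02;0 0 -0.02 0 0.02;0 0 -0.02 0 0.02;0 0 -0.02 0 0.02;0 0 -0.02 0 0.02'
```

```text
time_s: 2.82
tcp_pos: [0.536, -0.1411, 0.0478]
ee_rot: [[-0.006, 1.0, -0.0], [1.0, 0.006, -0.0], [-0.0, -0.0, -1.0]]
wrist_force: [-0.4, 0.4, 0.0]
gripper_width: 0.0431
grasp_force: 0.0
time_s: 3.4
tcp_pos: [0.5355, -0.141, 0.0672]
ee_rot: [[-0.006, 1.0, -0.001], [1.0, 0.006, 0.0], [0.0, -0.001, -1.0]]
wrist_force: [-0.7, -0.7, -7.7]
gripper_width: 0.0341
grasp_force: 30.0
```

```bash
python3 inch.py '0 0 0 0 0.02;0 0 0 0 0.02'
python3 - <<'E'
from h import *
for s in [manip.read_state()]: print(s['wrist_force'],s['moment'])
c=np.array([.523,-.036]);u=np.array([.9962,.0872])
p=s['tcp_pos'];k=(p[:2]-c)@u;print(k)
q=p[:2]+u*(.0875-k);delta((*q,.05),5.0)
im=manip.camera('side');cv2.imwrite('pics/g2.png',im[140:280,230:400].repeat(3,0).repeat(3,1))
E
```

```text
time_s: 3.57
tcp_pos: [0.5358, -0.1411, 0.0675]
ee_rot: [[-0.006, 1.0, -0.001], [1.0, 0.006, 0.0], [0.0, -0.001, -1.0]]
wrist_force: [0.1, 0.7, -7.1]
gripper_width: 0.0338
grasp_force: 30.0
[ 0.08805043  0.69607284 -7.14633854] [-0.03307734 -0.13289816 -0.0612127 ]
0.0035895276350168736
t 3.57 d [0.0068 0.0836 0.0174] turn -4.7 curyaw 0.3 F [ 0.09  0.7  -7.15] w 0.0338
```

View pics/g2.png

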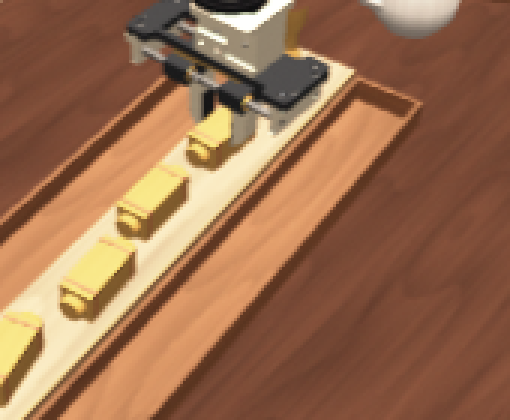

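The stem is held clear of the board at about (208,145) in the crop. It weighs about 7.3 N, so it is solid. Lower it gently.

```bash
python3 inch.py '0 0 0.006 -4.7 0.02;0 0 0.012 -4.7 0.02;0 0 0.012 -4.7 0.02'|grep -E 'tcp|force'; python3 inch.py '0 0 0.004 0 0.02;0 0 0.004 0 0.02'|grep -E 'tcp|force'
```

```text
tcp_pos: [0.5369, -0.1415, 0.057]
wrist_force: [-2.5, -1.1, 7.8]
grasp_force: 30.0
tcp_pos: [0.537, -0.1417, 0.0541]
wrist_force: [-6.9, -0.9, 21.2]
grasp_force: 30.0
```

```bash
python3 inch.py '0 0 -0.004 0 0.02;0 0 -0.004 0 0.02;0 0.02 -0.004 0 0.02;0 0.04 -0.004 0 0.02;0 0.06 -0.004 0 0.02;0 0.084 -0.004 0 0.02;0 0.084 -0.004 0 0.02;0 0.084 -0.004 0 0.02;0 0.084 -0.004 0 0.02'
python3 - <<'E'
from h import *
s=manip.read_state()
c=np.array([.523,-.036]);u=np.array([.9962,.0872])
p=s['tcp_pos'];print((p[:2]-c)@u)
im=manip.camera('side');cv2.imwrite('pics/g3.png',im[140:280,230:400].repeat(3,0).repeat(3,1))
E
```

```text
time_s: 4.78
tcp_pos: [0.6187, -0.1336, 0.0547]
ee_rot: [[-0.088, 0.996, -0.002], [0.996, 0.088, 0.0], [0.0, -0.002, -1.0]]
wrist_force: [-0.4, -0.5, -7.2]
gripper_width: 0.0339
grasp_force: 30.0
0.08686968539026971
```

View pics/g3.png

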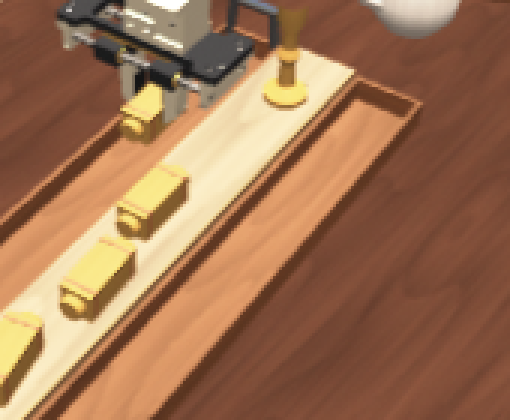

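Over the trough centre line, stem at (143,112) in the crop. Release and rise.

```bash
python3 inch.py '0 0 0 0 0.09;0 0 0 0 0.09;0 0 0 0 0.09;0 0 0 0 0.09;0 0 0 0 0.09;0 0 -0.04 0 0.09;0 0 -0.08 0 0.09'|grep -E 'time|tcp|width'; python3 -c "
from h import *
delta((.529,-.032,.048),5.7)
for s in stems(manip.camera('top'),(186,160,396,265)): print(np.round(s,3))"
```

```text
time_s: 5.42
tcp_pos: [0.6178, -0.1336, 0.1346]
gripper_width: 0.0756
t 5.42 d [ 0.1089 -0.0791  0.0871] turn -0.7 curyaw 5.0 F [1.28 0.09 0.96] w 0.0756
[5.00000e-01 1.89000e-01 9.10000e-02 3.70000e-02 1.06759e+02 3.07000e+02]
[5.0200e-01 7.3000e-02 9.0000e-02 3.7000e-02 9.8709e+01 3.0250e+02]
[ 5.2900e-01 -3.2000e-02  9.0000e-02  3.7000e-02  9.5696e+01  2.9750e+02]
[ 6.06000e-01 -1.03000e-01  3.40000e-02  2.70000e-02  1.79585e+02
  7.00000e+01]
```

```bash
python3 inch.py '0.109 -0.079 0 -0.7 0.06;0.109 -0.079 0 -0.7 0.06;0.109 -0.079 0 -0.7 0.06;0.109 -0.079 0 -0.7 0.06;0.109 -0.079 0 -0.7 0.06;0.109 -0.079 0.04 -0.7 0.06;0.109 -0.079 0.087 -0.7 0.06;0.109 -0.079 0.087 -0.7 0.06;0.109 -0.079 0.087 -0.7 0.02;0.109 -0.079 0.087 -0.7 0.02;0.109 -0.079 0.087 -0.7 0.02;0.109 -0.079 0.087 -0.7 0.02;0.109 -0.079 0.087 -0.7 0.02;0.109 -0.079 0.087 -0.7 0.02;0.109 -0.079 0.087 -0.7 0.02'
```

```text
time_s: 6.72
tcp_pos: [0.5326, -0.0323, 0.0504]
ee_rot: [[-0.099, 0.995, 0.003], [0.995, 0.099, -0.001], [-0.001, 0.003, -1.0]]
wrist_force: [-1.0, -1.2, 8.4]
gripper_width: 0.0339
grasp_force: 30.0
```

```bash
python3 inch.py '0 0 -0.01 0 0.02;0 0 -0.018 0 0.02;0 0 -0.018 0 0.02;0 0 -0.018 0 0.02;0 0 -0.018 0 0.02;0 0 -0.018 0 0.02;0 0 -0.018 0 0.02'|grep -E 'time|tcp|force|width';python3 - <<'E'
from h import *
c=np.array([.523,-.036]);u=np.array([.9962,.0872])
p=manip.read_state()['tcp_pos'];k=(p[:2]-c)@u
for g in(1,-1):
  q=p[:2]+u*(g*.0875-k);delta((*q,p[2]),5.0)
E
```

```text
time_s: 7.3
tcp_pos: [0.5312, -0.0321, 0.0664]
wrist_force: [-0.8, -0.0, -2.7]
gripper_width: 0.0333
grasp_force: 30.0
t 7.3 d [-0.001   0.079  -0.0001] turn 0.7 curyaw 5.7 F [-0.77 -0.02 -2.75] w 0.0333
t 7.3 d [ 0.0012 -0.096   0.0001] turn 0.7 curyaw 5.7 F [-0.77 -0.02 -2.75] w 0.0333
```

```bash
python3 inch.py '0 0 0.006 0.7 0.02;0 0 0.006 0.7 0.02;0 0 0.006 0.7 0.02'|grep -E 'tcp|wrist';python3 inch.py '0 0 0.007 0 0.02;0 0 0.007 0 0.02;0 0 0.007 0 0.02'|grep -E 'tcp|wrist'
```

```text
tcp_pos: [0.531, -0.0321, 0.0601]
wrist_force: [0.0, 0.0, -2.6]
tcp_pos: [0.531, -0.0321, 0.0532]
wrist_force: [0.0, -0.1, -2.4]
```

```bash
python3 inch.py '0 0 0.002 0 0.02;0 -0.02 0.002 0 0.02;0 -0.04 0.002 0 0.02;0 -0.07 0.002 0 0.02;0.001 -0.096 0.002 0 0.02;0.001 -0.096 0.002 0 0.02;0.001 -0.096 0.002 0 0.02;0.001 -0.096 0.002 0 0.02'|grep -E 'tcp|wrist'; python3 -c "
from h import *
s=manip.read_state();print((s['tcp_pos'][:2]-np.array([.523,-.036]))@[.9962,.0872])"
```

```text
tcp_pos: [0.4369, -0.0394, 0.0521]
wrist_force: [0.5, 0.0, -3.2]
-0.08608702893439331
```

```bash
python3 inch.py '0 0 0 0 0.09;0 0 0 0 0.09;0 0 0 0 0.09;0 0 0 0 0.09;0 0 0 0 0.09;0 0 0 0 0.08;0 0 -0.04 0 0.06;0 0 -0.08 0 0.06'|grep -E 'time|tcp|width'; python3 -c "
from h import *
delta((.502,.073,.048),8.7)
im=manip.camera('top');cv2.imwrite('pics/t2.png',cv2.resize(im[155:270,180:400],None,fx=3.6,fy=3.6))"
```

```text
time_s: 9.13
tcp_pos: [0.4338, -0.0391, 0.1311]
gripper_width: 0.0646
t 9.13 d [0.1055 0.0783 0.0828] turn -3.6 curyaw 5.1 F [ 1.99 -1.35 -0.94] w 0.0646
```

View pics/t2.png

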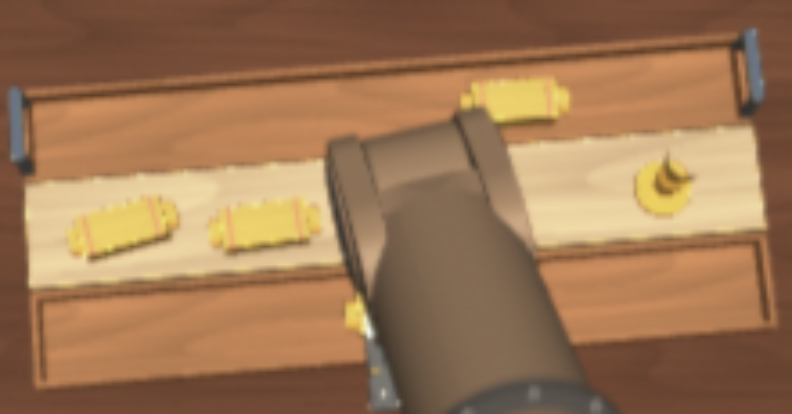

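The solid stem lies in the handled trough at crop (515,100). An end of the hollow stem shows in the plain trough at (355,317). Next is stem three.

```bash
python3 inch.py '0.105 0.078 0 -3.6 0.06;0.105 0.078 0 -3.6 0.06;0.105 0.078 0 -3.6 0.06;0.105 0.078 0 -3.6 0.06;0.105 0.078 0 -3.6 0.06;0.105 0.078 0.04 -3.6 0.06;0.105 0.078 0.082 -3.6 0.06;0.105 0.078 0.082 -3.6 0.06;0.105 0.078 0.082 -3.6 0.02;0.105 0.078 0.082 -3.6 0.02;0.105 0.078 0.082 -3.6 0.02;0.105 0.078 0.082 -3.6 0.02;0.105 0.078 0.082 -3.6 0.02;0.105 0.078 0.082 -3.6 0.02;0.105 0.078 0.082 -3.6 0.02'; python3 inch.py '0 0 -0.009 0 0.02;0 0 -0.016 0 0.02;0 0 -0.016 0 0.02;0 0 -0.016 0 0.02;0 0 -0.016 0 0.02;0 0 -0.016 0 0.02;0 0 -0.016 0 0.02'|grep -E 'time|tcp|force|width';python3 - <<'E'
from h import *
c=np.array([.523,-.036]);u=np.array([.9962,.0872])
p=manip.read_state()['tcp_pos'];k=(p[:2]-c)@u;print(k)
delta(p,5.0)
E
```

```text
time_s: 10.43
tcp_pos: [0.5053, 0.0719, 0.0515]
ee_rot: [[-0.15, 0.989, 0.003], [0.989, 0.15, -0.0], [-0.001, 0.003, -1.0]]
wrist_force: [-2.2, -0.4, 11.1]
gripper_width: 0.0339
grasp_force: 30.0
time_s: 11.02
tcp_pos: [0.504, 0.0718, 0.0654]
wrist_force: [-1.1, 0.3, -3.3]
gripper_width: 0.0337
grasp_force: 30.0
-0.009551276735598465
t 11.02 d [0. 0. 0.] turn 3.6 curyaw 8.6 F [-1.1   0.29 -3.34] w 0.0337
```

```bash
python3 inch.py '0 0 0 3.6 0.02;0 0 0.006 3.6 0.02;0 0 0.011 3.6 0.02;0 0 0.011 3.6 0.02;0 0 0.011 3.6 0.02'|grep -E 'tcp|wrist'; python3 inch.py '0 0 0.002 0 0.02;0 -0.02 0.002 0 0.02;0 -0.04 0.002 0 0.02;0 -0.06 0.002 0 0.02;0 -0.079 0.002 0 0.02;0 -0.079 0.002 0 0.02;0 -0.079 0.002 0 0.02;0 -0.079 0.002 0 0.02'|grep -E 'tcp|wrist'; python3 -c "
from h import *
s=manip.read_state();print((s['tcp_pos'][:2]-np.array([.523,-.036]))@[.9962,.0872])"
```

```text
tcp_pos: [0.5037, 0.0719, 0.054]
wrist_force: [-0.7, 0.4, -3.1]
tcp_pos: [0.4266, 0.0653, 0.053]
wrist_force: [1.3, -0.5, -2.4]
-0.08716282255249674
```

```bash
python3 inch.py '0 0 0 0 0.09;0 0 0 0 0.09;0 0 0 0 0.09;0 0 0 0 0.09;0 0 0 0 0.09;0 0 0 0 0.08;0 0 -0.04 0 0.06;0 0 -0.08 0 0.06'|grep -E 'time|tcp|width'; python3 -c "
from h import *
delta((.500,.189,.048),16.8)"
```

```text
time_s: 12.77
tcp_pos: [0.4236, 0.065, 0.1321]
gripper_width: 0.0642
t 12.77 d [0.1167 0.0876 0.0837] turn -11.7 curyaw 5.1 F [ 1.54  0.23 -0.22] w 0.0642
```

```bash
python3 inch.py '0.117 0.087 0 -11.7 0.06;0.117 0.087 0 -11.7 0.06;0.117 0.087 0 -11.7 0.06;0.117 0.087 0 -11.7 0.06;0.117 0.087 0 -11.7 0.06;0.117 0.087 0.04 -11.7 0.06;0.117 0.087 0.083 -11.7 0.06;0.117 0.087 0.083 -11.7 0.06;0.117 0.087 0.083 -11.7 0.02;0.117 0.087 0.083 -11.7 0.02;0.117 0.087 0.083 -11.7 0.02;0.117 0.087 0.083 -11.7 0.02;0.117 0.087 0.083 -11.7 0.02;0.117 0.087 0.083 -11.7 0.02;0.117 0.087 0.083 -11.7 0.02'; python3 inch.py '0 0 -0.009 0 0.02;0 0 -0.016 0 0.02;0 0 -0.016 0 0.02;0 0 -0.016 0 0.02;0 0 -0.016 0 0.02;0 0 -0.016 0 0.02;0 0 -0.016 0 0.02'|grep -E 'time|tcp|force|width';python3 - <<'E'
from h import *
c=np.array([.523,-.036]);u=np.array([.9962,.0872])
p=manip.read_state()['tcp_pos'];k=(p[:2]-c)@u;print(k)
delta(p,5.0)
E
```

```text
time_s: 14.02
tcp_pos: [0.5028, 0.1894, 0.0516]
ee_rot: [[-0.287, 0.958, 0.002], [0.958, 0.287, 0.0], [-0.0, 0.002, -1.0]]
wrist_force: [-2.1, -1.2, 10.2]
gripper_width: 0.0336
grasp_force: 30.0
time_s: 14.6
tcp_pos: [0.5017, 0.189, 0.0653]
wrist_force: [-0.0, 0.1, -7.5]
gripper_width: 0.0337
grasp_force: 30.0
-0.0016128152334222154
t 14.6 d [0. 0. 0.] turn 11.7 curyaw 16.7 F [-0.    0.12 -7.5 ] w 0.0337
```

Solid, so it goes to the handled trough, +0.089 along the board's x.

```bash
python3 inch.py '0 0 0 5.8 0.02;0 0 0.005 11.7 0.02;0 0 0.01 11.7 0.02;0 0 0.01 11.7 0.02;0 0 0.01 11.7 0.02'|grep -E 'tcp|wrist'; python3 inch.py '0 0 0.002 0 0.02;0 0.02 0.002 0 0.02;0 0.04 0.002 0 0.02;0 0.065 0.002 0 0.02;0 0.089 0.002 0 0.02;0 0.089 0.002 0 0.02;0 0.089 0.002 0 0.02;0 0.089 0.002 0 0.02'|grep -E 'tcp|wrist'; python3 -c "
from h import *
s=manip.read_state();print((s['tcp_pos'][:2]-np.array([.523,-.036]))@[.9962,.0872])"
```

```text
tcp_pos: [0.5015, 0.1891, 0.0552]
wrist_force: [-1.1, -0.1, -7.2]
tcp_pos: [0.5899, 0.1969, 0.0532]
wrist_force: [-0.1, 0.8, -7.2]
0.08692695783581186
```

```bash
python3 inch.py '0 0 0 0 0.09;0 0 0 0 0.09;0 0 0 0 0.09;0 0 0 0 0.09;0 0 0 0 0.09;0 0 0 0 0.09;0 0 -0.04 0 0.09;0 0 -0.08 0 0.09;0 0 -0.12 0 0.09;0 0 -0.16 0 0.09;0 0 -0.2 0 0.09;0.04 0 -0.2 0 0.09;0.08 0 -0.2 0 0.09;0.12 0 -0.2 0 0.09;0.15 0 -0.2 0 0.09;0.15 0 -0.2 0 0.09;0.15 0 -0.2 0 0.09'|grep -E 'time|tcp|wrist'
python3 - <<'E'
from h import *
a=manip.camera('top')
for s in stems(a,(186,155,396,265),.039): print(np.round(s,3),((np.array(s[:2])-[.523,-.036])@[.9962,.0872]).round(3))
b=manip.camera('side')
cv2.imwrite('pics/f.png',np.vstack([cv2.resize(a[150:270,170:480],(750,290)),cv2.resize(b[100:350,130:440],(375,302)).repeat(2,1)]))
E
```

```text
time_s: 17.1
tcp_pos: [0.5761, 0.3489, 0.2534]
wrist_force: [-0.3, -0.5, 1.0]
[5.8800e-01 1.8700e-01 7.0000e-02 3.7000e-02 9.3893e+01 1.9750e+02] 0.084
[ 4.3700e-01 -3.9000e-02  8.7000e-02  3.6000e-02  9.0405e+01  2.9100e+02] -0.086
[ 6.1700e-01 -1.3600e-01  8.9000e-02  3.8000e-02  9.0425e+01  2.8650e+02] 0.085
[ 5.44000e-01 -2.62000e-01  4.70000e-02  4.30000e-02  1.78735e+02
  1.70500e+02] 0.001
```

View pics/f.png

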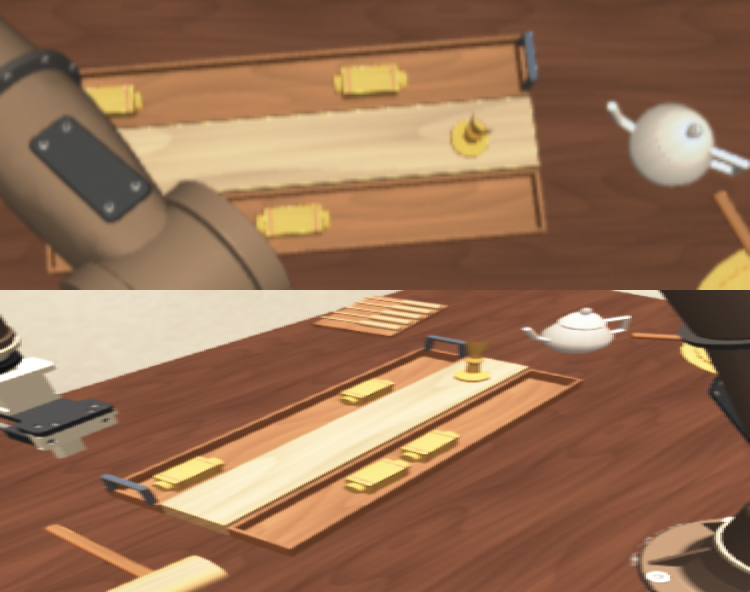

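All four stems lie in their troughs: two far (side view (188,472) and (367,391)), two near ((378,474) and (430,445)). The candlestick, teapot and mallet are undisturbed, and the arm is clear.

```bash
python3 -c "
from plant import manip
print(manip.hand_in())"
```

```text
the job is handed in; nothing more can be done
None
```

I sorted all four stems and handed the job in at about 17 s: the two solid ones (about 7.3 N each) lie in the handled trough and the two hollow ones (about 3 N each) in the plain trough, with the candlestick, teapot and mallet left where they stood.

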